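# Light up and hold a flaw probe on the piston's marked spot

### The arm

A 6-joint arm with a two-finger parallel gripper is mounted at the origin on the work surface. World frame = base frame: x ahead of the robot, y to its left, z up, the work surface at z = 0. Lengths are in m, angles in rad, forces in N, time in s.
With the tool pointing down it reaches from about 0.375 to 0.9 m from the base axis. Payload 3.1 kg.
Tool frame: the origin (TCP) lies midway between the tips of the shut fingers; the grasp point (between the pads) lies ctrl.grasp_offset behind it (ctrl.grasp_offset is the distance from the TCP to the grasp point, in m); z points along the fingers, y is the line along which they close (so a half turn about z gives the same grasp; the last joint's range is limited). The gripper opens to 87 mm and grips with 3 to 60 N. Pads are 19 mm wide; open, the fingers measure 117 mm over their backs; the gripper's body (75 mm by 190 mm) begins 51 mm behind the grasp point.
Start: joints at [0.949, 0.527, 1.433, -0, 1.181, -0.178], TCP at [0.268, 0.564, 0.223] pointing down, gripper open.
Joint ranges: [-3.08, 3.08], [-0.75, 2.2], [0.22, 2.44], [-1.43, 4.57], [0, 2.65], [-2.85, 2.85]. Speed limits (rad/s): [2.79, 2.79, 3.14, 3.14, 3.14, 3.14].

### API

Orientations are given as a rotation vector (axis times angle).
In Python, from plant import telemetry, camera, close_job, ctrl gives the robot as it stands.
- The arm moves only by the shell command python3 -m creep 'ROWS' [OPENING] [FORCE]. ROWS is a JSON object of lists of equal length, an entry for each row: "linear": the shift along the tool's x, y, z in cm, a list of three; "roll": the turn about the tool's z in degrees. In form: {"linear": [[x, y, z], ...], "roll": [roll, ...]}. A call has 1 to 5 rows; each row is the pose to reach, as a shift and turn from the pose commanded when the call began, along the tool's axes at that moment; what a row does not reach only later rows make up. A row lasts 1/8 s, in which the tool goes at most 62.5 mm and 10.7 degrees, less where a joint would pass 70% of its speed; a pose out of reach is approached as far as the arm can. A call with a gripper value outside its range is refused whole. OPENING is the finger opening in cm, from 0 to 8.7, set as the call begins (- or left out, the last holds). The fingers move at their own pace and stop on an object; FORCE is the grip in N (left out, the last holds). Time passes only in rows, so rows that repeat a pose let the fingers close. It gives the time, the measured TCP pose, the force, the opening and the grip force at its end, in the units of the state.
- telemetry.read_state(): the state, without advancing time (a new reading comes with each control period).
- camera(name): name is "scene" or "top" or "wrist"; returns a dict with "color" (400x640x3 uint8, blue, green, red), "mtx" (3x3 intrinsics, pixels), "world_from_camera" (4x4, takes a point from camera to world coordinates). Camera axes: x right, y up, looking along -z (the intrinsics and any distortion apply to the point x, -y, -z); pixel columns grow to the right and rows downward; lengths in m; the calibration is good to about 2 mm. The wrist camera is an equidistant fisheye: a pixel r from the principal point sees the ray r / f radians off the axis. A picture is of the moment at which its call begins. There is no depth.
- close_job(): hands the job in; it is judged then, once.
The state is a dict: "time_s": time; "joint_positions": joint angles; "joint_velocities": joint speeds; "effort": joint torques, N m; "ee_pos": TCP position; "tcp_rot": TCP orientation; "contact_force": force on the tool from outside, world axes, zero at the start; "wrist_torque": the same for the moment, N m; "grip_width": finger opening in m; "grip_force": force on a finger pad.
Only numpy, scipy, OpenCV 4.12 (cv2) and the standard library are available. Lean on these libraries where they do the work, as an engineer would, in place of code of your own. Each camera call takes 0.05 s, during which the arm holds its last target. There are 200 camera calls.

### The job

First slide the inspection lamp's dimmer along its track until the white line on its grip is at the green mark, then take the yellow probe out of its holder and hold its sprung brass tip on the red dot of the piston's tilted crown, with the probe square to the crown and pressed gently so that the tip is about half pushed in. Finish while still holding the probe there, steady, with the dimmer still at its mark; never push hard on the piston, and leave the other engine parts and the oil bottle where they are.

Things in the scene. Friction and masses are not known exactly. Their poses are not given: they have to be found in the camera images.
- lamp: fixed white lamp: base 190 x 200 x 30 mm (its x, y, z; origin: centre of underside; yaw up to 0.3 rad). Black rocker (not used) at x +50, y +55 mm. A gooseneck rises from x +70, y -70 mm to a shade 350 to 450 mm up over the +x, -y corner. The dimmer track runs along the lamp's y at x -45 mm; beside it on the -x side is a green mark 14 mm wide.
- dimmer (a joint): position of the dimmer grip along its track, 0 to 0.100 m, growing toward the lamp's +y; 0.080 is centred on the green mark (the mark spans 0.073 to 0.087). Starts between 0 and 0.05, stays where it is left, sliding friction 1.5 N.
- dimmer_top (a point): centre of the top of the dimmer's black grip, 70 mm above the work surface; the grip is a block 28 mm (lamp x) by 20 mm (lamp y, the sliding direction) by 40 mm high standing on the lamp base's top at 30 mm, with a white line across its middle. Axes as the lamp's.
- dimmer_mark (a point): where dimmer_top is when the dimmer is exactly at the green mark. Axes as the lamp's.
- nest: fixed blue stand 110 x 100 mm (origin at the centre of its underside, z up, yaw varies up to 0.5 rad) carrying a piston, whose crown leans 20 degrees toward the stand's own -x. It may stand left or in the middle, exchanged with the probe holder.
- piston: aluminium piston, 68 mm across, 50 mm tall, held in the stand and leaning 20 degrees; origin at the centre of its underside, its z axis is its own axis, pointing out of the flat crown (crown at z +50 mm; crown centre about 95 mm above the work surface). Turned about its own axis at random; stiff, does not turn under the probe.
- spot (a point): centre of the red dot, 12 mm across, on the piston's flat crown, 16 mm from the crown's centre; axes as the piston's: z points out of the crown, square to it. (A blue dot on the same crown is not the target.)
- holder: fixed grey block 60 x 60 x 62 mm with a 19 mm hole straight down from its top, in which the probe stands; origin at the centre of its underside.
- probe: loose yellow pen-like probe, 0.08 to 0.17 kg, upright in the holder. Origin on its axis at the underside of its black collar (30 mm across, 6 mm high), which rests on the holder's top at 62 mm; z up its axis. Above the collar is a round yellow grip, 22 mm across, from z +6 to +72 mm; below is a steel nose 14 mm across to z -40 mm, then the brass tip to z -56 mm.
- plunger (a joint): how far the brass tip is pushed into the probe, 0 (out) to 0.012 m (fully in); spring: 1 N to start moving, 350 N/m, about 3 N at half way (0.006), hard stop at 0.012.
- probe_tip (a point): lowest point of the brass tip (ball end, 3 mm radius); on the probe's axis, 56 mm below the probe's origin when the tip is out. Axes as the probe's.
- camshaft: bystander: steel camshaft standing on its white nylon gear, 83 mm across, 112 mm tall; origin at its underside's centre
- crankshaft: bystander: forged steel crankshaft lying flat, 203 mm long (its x), 85 mm wide, 40 mm high; origin at its underside's centre
- float: bystander: brass carburetor float, disc 48 mm across, 18 mm high, with a hinge tab on its x side; origin at its underside's centre
- oil_bottle: bystander: grey oil bottle with red cap, 64 mm across, 170 mm tall; origin at its underside's centre
Not all that is in view belongs to the job. Leave any orange or pink look-alike of the nest alone.

How it is judged:
By the outcome, as a careful person would: the job done as asked, in the order asked, and still so for the second after the job is handed in, while the arm keeps its last pose, push and grip.
It also fails if it takes over 54 s, if anything falls off the work surface, if the arm or the gripper's body presses on something with over 40 N, if the wrist force passes 120 N, or if a joint passes its speed limit or range.

## Working session

There is one attempt and no reset: what is moved stays moved. The work goes in short steps, Python scripts to look and compute and a shell command to move; the robot and the scene stay as the last step left them, time stands still between calls to the robot, and variables do not carry over. Pictures are saved under pics/ and viewed, at most 10 in all, crops included, and the job is handed in when it is done.

```bash
mkdir -p pics; ls; cat > h.py <<'E'
import numpy as np, cv2
from plant import telemetry, camera, ctrl
def snap(n,f):
    c=camera(n); cv2.imwrite('pics/'+f+'.png',c['color']); np.savez('pics/'+f+'.npz',**{k:np.array(c[k]) for k in('color','mtx','world_from_camera')}); return c
def ray(c,u,v,fish=False):
    K=c['mtx'];T=np.array(c['world_from_camera'])
    x=(u-K[0,2])/K[0,0];y=(v-K[1,2])/K[1,1]
    if fish:
        r=np.hypot(x,y);s=np.sin(r)/r if r>1e-9 else 1;d=np.array([x*s,-y*s,-np.cos(r)])
    else: d=np.array([x,-y,-1])
    return T[:3,3],T[:3,:3]@d/np.linalg.norm(d)
def onz(c,u,v,z,fish=False):
    o,d=ray(c,u,v,fish);return o+d*(z-o[2])/d[2]
def two(r1,r2):
    A=np.zeros((3,3));b=np.zeros(3)
    for o,d in(r1,r2):
        P=np.eye(3)-np.outer(d,d);A+=P;b+=P@o
    p=np.linalg.solve(A,b);return p,[float(np.linalg.norm((np.eye(3)-np.outer(d,d))@(p-o))) for o,d in(r1,r2)]
E
python3 - <<'E'
from h import *
for n in('scene','top','wrist'):
    c=snap(n,n+'0');print(n,c['mtx'].round(1).tolist(),c['world_from_camera'].round(3).tolist(),[k for k in c])
print(ctrl.grasp_offset,[a for a in dir(ctrl) if a[0]!='_']);print(telemetry.read_state())
E
```

```text
pics
scene [[391.1, 0.0, 314.8], [0.0, 391.1, 204.7], [0.0, 0.0, 1.0]] [[-0.694, -0.487, 0.531, 1.019], [0.72, -0.452, 0.526, 0.553], [-0.017, 0.747, 0.664, 0.747], [0.0, 0.0, 0.0, 1.0]] ['color', 'mtx', 'world_from_camera']
top [[384.5, 0.0, 316.1], [0.0, 384.5, 202.3], [0.0, 0.0, 1.0]] [[-0.001, 0.992, -0.123, 0.342], [-1.0, -0.002, -0.01, 0.014], [-0.011, 0.123, 0.992, 1.239], [0.0, 0.0, 0.0, 1.0]] ['color', 'mtx', 'world_from_camera']
wrist [[309.7, 0.0, 317.0], [0.0, 309.7, 196.6], [0.0, 0.0, 1.0]] [[0.43, -0.875, -0.222, 0.206], [0.903, 0.416, 0.107, 0.592], [-0.002, -0.247, 0.969, 0.384], [0.0, 0.0, 0.0, 1.0]] ['color', 'mtx', 'world_from_camera']
0.0187 ['Unreachable', 'grasp_offset']
{'time_s': 0.15, 'joint_positions': array([ 9.48503290e-01,  5.28270928e-01,  1.43361215e+00, -5.10891435e-07,
        1.18140681e+00, -1.78515702e-01]), 'joint_velocities': array([-0.00135262, -0.00193265, -0.00351917, -0.00093647, -0.00058376,
       -0.00027527]), 'effort': array([ 4.00698764e-04, -4.40430415e+01, -1.76842886e+01,  6.33077882e-02,
        5.52477362e-02, -1.13181545e-04]), 'ee_pos': array([0.26799282, 0.56400047, 0.22178386]), 'tcp_rot': array([-6.91231762e-01, -3.06392615e+00,  2.45491014e-03]), 'contact_force': array([-0.2529519 , -0.05720637, -0.6349321 ]), 'wrist_torque': array([-0.01295386,  0.0555766 ,  0.02046995]), 'grip_force': 0.0, 'grip_width': 0.08692920688390171}
```

View pics/scene0.png

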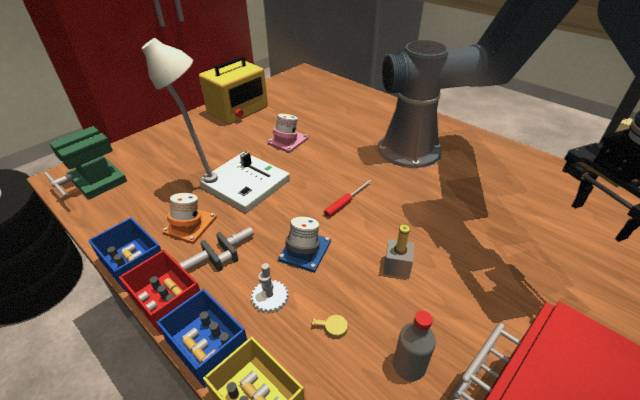

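View pics/top0.png

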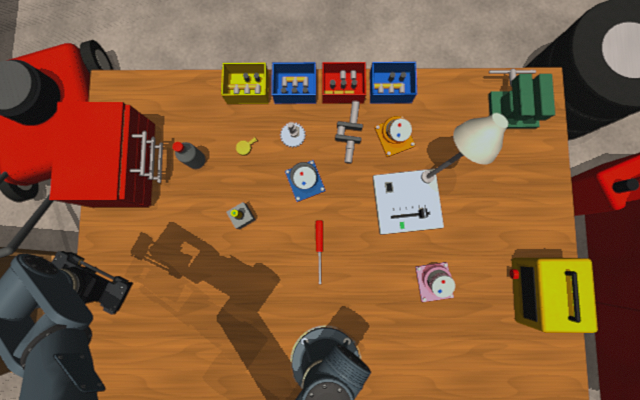

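```bash
python3 - <<'E'
import cv2
t=cv2.imread('pics/top0.png');s=cv2.imread('pics/scene0.png')
a=cv2.resize(t[150:242,364:449],None,fx=4.6,fy=4.6,interpolation=cv2.INTER_CUBIC)
b=cv2.resize(t[150:242,222:334],None,fx=3.3,fy=3.3,interpolation=cv2.INTER_CUBIC)
import numpy as np
W=np.zeros((600,800,3),np.uint8);W[:a.shape[0],:a.shape[1]]=a;W[:b.shape[0],400:400+b.shape[1]]=b
c=cv2.resize(s[205:275,270:345],None,fx=4,fy=4,interpolation=cv2.INTER_CUBIC)
W[310:310+c.shape[0],420:420+c.shape[1]]=c
cv2.imwrite('pics/crop0.png',W)
E
```

```text
(no output)
```

View pics/crop0.png

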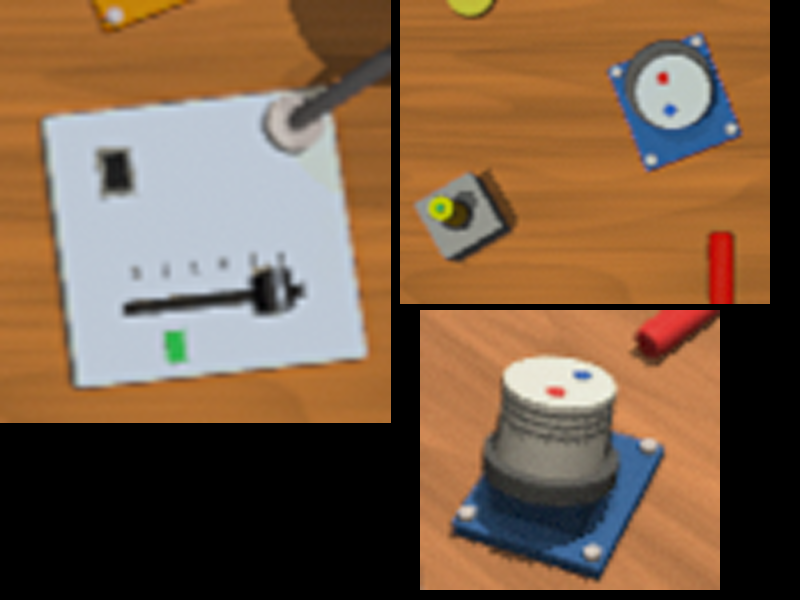

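```bash
cat > m.py <<'E'
from h import *
T=dict(np.load('pics/top0.npz'));S=dict(np.load('pics/scene0.npz'))
def blobs(c,lo,hi,box,amin=3):
    x0,y0,x1,y1=box;h=cv2.cvtColor(c['color'][y0:y1,x0:x1],cv2.COLOR_BGR2HSV)
    m=cv2.inRange(h,np.array(lo),np.array(hi));n,l,st,ce=cv2.connectedComponentsWithStats(m)
    return [(ce[i]+[x0,y0],int(st[i,4])) for i in range(1,n) if st[i,4]>=amin],m
print('green',g:=blobs(T,(45,100,60),(80,255,255),(370,200,445,240))[0])
gm=onz(T,*g[0][0],.03);print('mark',gm)
b,m=blobs(T,(0,0,150),(179,60,255),(364,160,450,242),500)
cn=max(cv2.findContours(m,cv2.RETR_EXTERNAL,cv2.CHAIN_APPROX_NONE)[0],key=cv2.contourArea);h=cv2.convexHull(cn)
r=cv2.minAreaRect(h);P=cv2.boxPoints(r)+[364,160]
W=np.array([onz(T,*p,.03) for p in P]);print('lamp corners',W.round(4),'sides',np.linalg.norm(np.diff(W,axis=0),axis=1),'ctr',W.mean(0))
sp={}
for nm,lo,hi in(('red',(0,120,80),(8,255,255)),('blue',(100,100,60),(128,255,255))):
    for c,cn,bx in((T,'top',(290,162,322,195)),(S,'scene',(285,214,322,240))):
        print(nm,cn,bl:=blobs(c,lo,hi,bx)[0]); sp[nm,cn]=bl
q=lambda u,v:(222+u/3.3-.35,150+v/3.3-.35)
sc=[(616-400,72),(697-400,41),(732-400,129),(651-400,160)]
w=np.array([onz(T,*q(*p),.01) for p in sc]);print('screws',w.round(4),'ctr',w.mean(0))
x=(w[0]+w[1]-w[2]-w[3]);print('nest yaw',np.arctan2(x[1],x[0]))
# probe
for c,cn,bx in((T,'top',(222,195,260,235)),(S,'scene',(385,220,420,260))):
    print('yel',cn,blobs(c,(22,120,80),(45,255,255),bx)[0])
hc=[onz(T,*q(*p),.062) for p in((415-400,207),(477-400,172),(509-400,230),(455-400,262))];print('holder',np.round(hc,4),np.mean(hc,0))
E
python3 m.py
```

```text
green [(array([401.55555556, 224.88888889]), 27)]
mark [ 0.41991087 -0.24095754  0.03      ]
lamp corners [[ 0.5793 -0.1542  0.03  ]
 [ 0.6035 -0.3559  0.03  ]
 [ 0.4127 -0.371   0.03  ]
 [ 0.3891 -0.1732  0.03  ]] sides [0.20316415 0.19143115 0.19925476] ctr [ 0.49616406 -0.26356058  0.03      ]
red top [(array([301.125, 173.125]), 8)]
red scene [(array([303.83333333, 225.33333333]), 6)]
blue top [(array([308.5, 162.5]), 4), (array([308.40878378, 186.61824324]), 296), (array([290.2, 170.2]), 5), (array([303.33333333, 182.88888889]), 9)]
blue scene [(array([310., 221.]), 3), (array([319.5 , 237.75]), 12)]
screws [[0.5957 0.1216 0.01  ]
 [0.6266 0.0417 0.01  ]
 [0.5385 0.0073 0.01  ]
 [0.508  0.0866 0.01  ]] ctr [0.56722304 0.06428584 0.01      ]
nest yaw 0.37562576206333387
yel top [(array([234.34090909, 212.79545455]), 44)]
yel scene [(array([403.98113208, 228.09433962]), 53)]
holder [[0.4573 0.3038 0.062 ]
 [0.4901 0.2465 0.062 ]
 [0.4356 0.2155 0.062 ]
 [0.4059 0.2651 0.062 ]] [0.44720544 0.25771373 0.062     ]
```

```bash
cat > go.py <<'E'
import sys
from h import *
from scipy.spatial.transform import Rotation as Ro
def go(p,yang=None):
    s=telemetry.read_state();R=Ro.from_rotvec(s['tcp_rot']).as_matrix();d=R.T@(np.array(p)-s['ee_pos'])*100
    a=np.degrees(np.arctan2(R[1,1],R[0,1]));r=0 if yang is None else -((yang-a+90)%180-90)
    print('linear cm',d.round(2),'roll',round(r,1),'| yang now',a.round(2),'t',s['time_s'],'tilt',R[:,2].round(4),'j6',s['joint_positions'][5].round(2))
if __name__=='__main__':
    v=[float(x) for x in sys.argv[1:]];go(v[:3],v[3] if len(v)>3 else None)
E
python3 go.py 0.456 -0.29 0.2 96
python3 -c "
from h import *
T=dict(np.load('pics/top0.npz'));print(onz(T,422.7,212,.07))
r=[(301.1,173.1),(303.8,225.3)];S=dict(np.load('pics/scene0.npz'))
print('spot',two(ray(T,*r[0]),ray(S,*r[1])));print('pr',onz(T,234.3,212.8,.13), onz(S,403.9,228.1,.115))"
```

```text
linear cm [-53.65 -69.05   2.28] roll -31.4 | yang now 64.57 t 0.15 tilt [-0.001  -0.0014 -1.    ] j6 -0.18
[ 0.45648481 -0.29782182  0.07      ]
spot (array([0.57205848, 0.07152303, 0.09950795]), [5.595291089053573e-05, 5.595291089051649e-05])
pr [0.44933778 0.26344497 0.13      ] [0.43433276 0.2557388  0.115     ]
```

```bash
python3 -m creep '{"linear":[[-5,-5,0],[-10,-10,0],[-15,-15,0],[-20,-20,0],[-24,-25,0]],"roll":[-6,-12,-18,-24,-31.4]}' 6 10; python3 go.py 0.456 -0.297 0.16 96
```

```text
time_s: 0.78
ee_pos: [0.3694, 0.2669, 0.2226]
tcp_rot: [-0.171, 3.136, 0.0]
contact_force: [0.6, 0.8, 0.3]
grip_width: 0.0604
grip_force: 0.0
linear cm [ -2.48 -57.     6.26] roll 0.2 | yang now 96.23 t 0.775 tilt [ 1.e-03  2.e-04 -1.e+00] j6 -1.3
```

```bash
python3 -m creep '{"linear":[[-3,-6,0],[-4,-12,0],[-4,-18,0],[-4,-24,0],[-4,-30,0]],"roll":[0,0,0,0,0]}'; python3 -m creep '{"linear":[[0,-6,0],[0,-12,0],[0,-18,1],[1,-24,3],[1.5,-27,5]],"roll":[0,0,0,0,0]}';  python3 -m creep '{"linear":[[0,0,0],[0,0,0]],"roll":[0,0]}'; python3 -c "
from h import *
c=snap('wrist','w1')"; python3 go.py 0.456 -0.297 0.04 96
```

```text
time_s: 1.4
ee_pos: [0.4396, -0.0276, 0.2226]
tcp_rot: [-0.163, 3.137, 0.0]
contact_force: [1.7, 0.8, -0.4]
grip_width: 0.0601
grip_force: 0.0
time_s: 2.02
ee_pos: [0.4528, -0.2992, 0.172]
tcp_rot: [-0.16, 3.136, -0.003]
contact_force: [-0.9, 0.3, 0.3]
grip_width: 0.0596
grip_force: 0.0
time_s: 2.28
ee_pos: [0.4525, -0.2947, 0.1725]
tcp_rot: [0.163, -3.137, -0.002]
contact_force: [0.0, 0.5, -0.1]
grip_width: 0.0603
grip_force: 0.0
linear cm [-0.29 -0.3  13.29] roll 0.0 | yang now 96.02 t 2.325 tilt [-1.e-04  6.e-04 -1.e+00] j6 -2.46
```

View pics/w1.png

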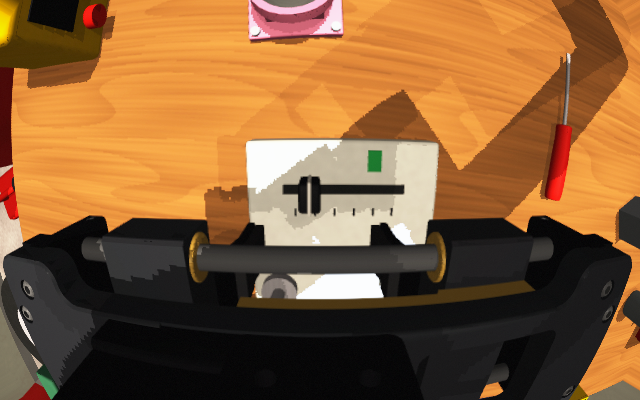

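```bash
python3 -c "
from h import *
c=dict(np.load('pics/w1.npz'))
for u,v,z in((310,192,.07),(375,161,.03),(283,189,.03),(404,189,.03),(248,140,.03),(438,142,.03)):print(onz(c,u,v,z,True).round(4))"
```

```text
[ 0.4479 -0.3018  0.07  ]
[ 0.4189 -0.2401  0.03  ]
[ 0.4572 -0.3292  0.03  ]
[ 0.4441 -0.2052  0.03  ]
[ 0.4108 -0.3686  0.03  ]
[ 0.3907 -0.1757  0.03  ]
```

```bash
python3 -m creep '{"linear":[[-0.2,-0.5,4],[-0.2,-0.5,8],[-0.2,-0.5,11],[-0.2,-0.5,13.2],[-0.2,-0.5,13.2]],"roll":[0,0,0,0,0]}'; python3 -m creep '{"linear":[[0,0,0],[0,0,0],[0,0,0],[0,0,0]],"roll":[0,0,0,0]}' 1 10;  python3 go.py 0.4483 -0.239 0.04 96
```

```text
time_s: 2.95
ee_pos: [0.4551, -0.2984, 0.0401]
tcp_rot: [0.167, -3.135, -0.003]
contact_force: [-0.6, -0.4, 0.1]
grip_width: 0.0601
grip_force: 0.0
time_s: 3.45
ee_pos: [0.4555, -0.3007, 0.0411]
tcp_rot: [-0.164, 3.137, -0.001]
contact_force: [0.2, 0.1, 0.4]
grip_width: 0.0279
grip_force: 0.0
linear cm [0.07 6.21 0.1 ] roll -0.0 | yang now 95.97 t 3.45 tilt [ 6.e-04 -6.e-04 -1.e+00] j6 -2.46
```

```bash
python3 -m creep '{"linear":[[0,0,0],[0,0,0],[0,0,0]],"roll":[0,0,0]}' ; python3 -m creep '{"linear":[[0,1.5,0],[0,3,0],[0,4.5,0],[0,6.3,0],[0,6.3,0]],"roll":[0,0,0,0,0]}';python3 -m creep '{"linear":[[0,0,0],[0,0,0],[0,0,0]],"roll":[0,0,0]}' ;  python3 -c "
from h import *
c=snap('top','t2')
c=snap('wrist','w2')"; python3 go.py 0.4483 -0.239 0.04 96
```

```text
time_s: 3.82
ee_pos: [0.4554, -0.3008, 0.0408]
tcp_rot: [-0.164, 3.137, -0.001]
contact_force: [-0.5, -1.0, 3.2]
grip_width: 0.0202
grip_force: 10.0
time_s: 4.45
ee_pos: [0.4484, -0.2347, 0.0407]
tcp_rot: [0.165, -3.137, -0.003]
contact_force: [-0.1, 1.1, 6.1]
grip_width: 0.0197
grip_force: 10.0
time_s: 4.82
ee_pos: [0.4485, -0.2356, 0.0407]
tcp_rot: [0.164, -3.137, -0.003]
contact_force: [-1.2, 2.0, 6.9]
grip_width: 0.0201
grip_force: 10.0
linear cm [ 0.06 -0.34  0.08] roll -0.0 | yang now 95.98 t 4.925 tilt [-6.e-04  2.e-03 -1.e+00] j6 -2.38
```

View pics/w2.png

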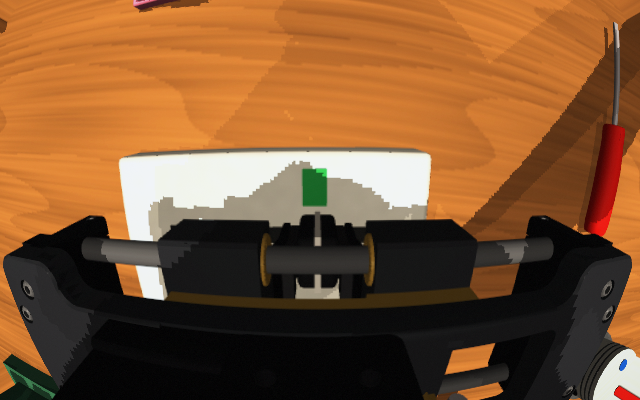

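```bash
python3 -m creep '{"linear":[[0,-0.1,0],[0,-0.2,0],[0,-0.2,0],[0,-0.2,0]],"roll":[0,0,0,0]}' ; python3 -m creep '{"linear":[[0,0,0],[0,0,0],[0,0,0]],"roll":[0,0,0]}' 6;python3 -m creep '{"linear":[[0,0,-3],[0,0,-8],[0,0,-13],[0,0,-16],[0,0,-16]],"roll":[0,0,0,0,0]}' ;  python3 -c "
from h import *
c=snap('wrist','w3')"; python3 go.py 0.4483 -0.239 0.04 96
```

```text
time_s: 5.42
ee_pos: [0.4487, -0.2377, 0.0407]
tcp_rot: [0.164, -3.137, -0.003]
contact_force: [0.4, 1.1, 6.2]
grip_width: 0.0196
grip_force: 10.0
time_s: 5.8
ee_pos: [0.4488, -0.2392, 0.0402]
tcp_rot: [0.164, -3.137, -0.001]
contact_force: [-0.1, 0.5, -0.3]
grip_width: 0.0424
grip_force: 0.0
time_s: 6.42
ee_pos: [0.4502, -0.2407, 0.2028]
tcp_rot: [-0.163, 3.133, -0.006]
contact_force: [0.7, 0.3, -0.1]
grip_width: 0.0603
grip_force: 0.0
linear cm [ 0.1   0.11 16.11] roll -0.0 | yang now 95.97 t 6.475 tilt [ 0.0015 -0.0011 -1.    ] j6 -2.39
```

View pics/w3.png

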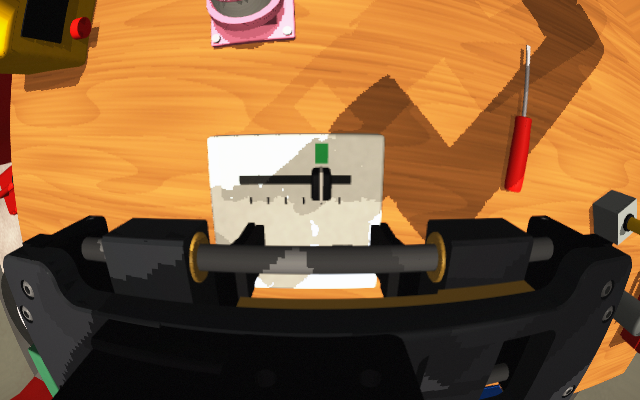

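```bash
python3 go.py 0.488 0.275 0.22 111.5; python3 -m creep '{"linear":[[0,6,-1],[0,12,-2],[0,18,-2],[0,24,-2],[0,30,-2]],"roll":[-3,-6,-9,-12,-15.5]}' 6 ; python3 go.py 0.488 0.275 0.22 111.5
```

```text
linear cm [-9.21 50.8  -1.94] roll -15.5 | yang now 95.97 t 6.475 tilt [ 0.0015 -0.0011 -1.    ] j6 -2.39
time_s: 7.1
ee_pos: [0.4162, 0.0604, 0.219]
tcp_rot: [0.586, -3.083, -0.002]
contact_force: [1.8, 0.3, 0.4]
grip_width: 0.0603
grip_force: 0.0
linear cm [-14.55  17.32  -0.12] roll 0.0 | yang now 111.54 t 7.1 tilt [-3.4e-03  6.0e-04 -1.0e+00] j6 -2.07
```

```bash
python3 -m creep '{"linear":[[-4,5,0],[-8,10,0],[-12,14,0],[-14.5,17.3,0],[-14.5,17.3,0]],"roll":[0,0,0,0,0]}'; python3 -m creep '{"linear":[[0,0,0]],"roll":[0]}' ; python3 -c "
from h import *
c=snap('wrist','w4')"; python3 go.py 0.447 0.258 0.0855 111.5
```

```text
time_s: 7.72
ee_pos: [0.4888, 0.2749, 0.2181]
tcp_rot: [0.59, -3.082, -0.0]
contact_force: [0.2, 0.1, -0.6]
grip_width: 0.0603
grip_force: 0.0
time_s: 7.85
ee_pos: [0.4878, 0.2718, 0.2186]
tcp_rot: [0.585, -3.082, 0.002]
contact_force: [-0.0, -0.8, 0.3]
grip_width: 0.0602
grip_force: 0.0
linear cm [ 4.26  0.25 13.38] roll -0.1 | yang now 111.43 t 7.9 tilt [-0.0035 -0.0015 -1.    ] j6 -1.64
```

View pics/w4.png

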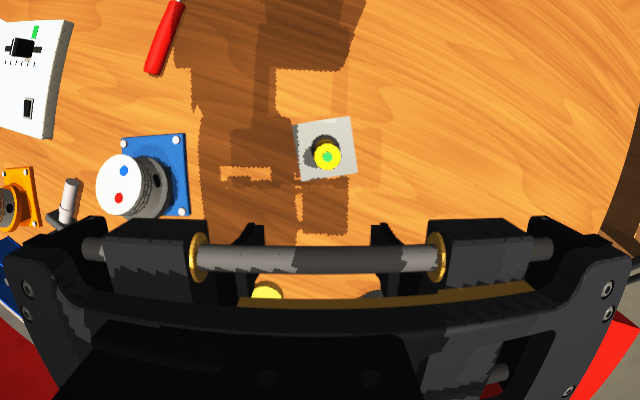

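```bash
python3 - <<'E'
from h import *
from go import go
w=dict(np.load('pics/w4.npz'));T=dict(np.load('pics/top0.npz'));S=dict(np.load('pics/scene0.npz'))
def cen(c,lo,hi,box):
    x0,y0,x1,y1=box;m=cv2.inRange(cv2.cvtColor(c['color'][y0:y1,x0:x1],cv2.COLOR_BGR2HSV),np.array(lo),np.array(hi))
    n,l,s,ce=cv2.connectedComponentsWithStats(m);i=1+np.argmax(s[1:,4]);return ce[i]+[x0,y0],s[i]
g=cen(w,(22,150,180),(85,255,255),(305,135,345,175));print(g)
pr=onz(w,327,156.5,.134,True);print('probe',pr,'green dot',onz(w,*cen(w,(50,80,60),(85,255,255),(305,135,345,175))[0],.134,True))
hc=np.array([onz(w,*p,.062,True) for p in((293,124),(351,117),(357,172),(300,180))]);print('holder',hc.round(4),hc.mean(0))
rw=cen(w,(0,150,100),(8,255,255),(105,185,135,212))[0];bw=cen(w,(100,150,80),(128,255,255),(115,162,132,180))[0]
print(rw,bw)
R=[(ray(T,301.1,173.1)),ray(S,303.8,225.3),ray(w,*rw,True)];B=[ray(T,303.3,182.9),ray(S,310,221),ray(w,*bw,True)]
for n,L in(('red',R),('blue',B)):
    A=sum(np.eye(3)-np.outer(d,d) for o,d in L);b=sum((np.eye(3)-np.outer(d,d))@o for o,d in L);p=np.linalg.solve(A,b)
    print(n,p,[np.linalg.norm((np.eye(3)-np.outer(d,d))@(p-o)).round(4) for o,d in L], 'TW',two(L[0],L[2])[0].round(4))
# white crown contour centre in wrist
x0,y0=90,145;h=cv2.cvtColor(w['color'][y0:225,x0:150],cv2.COLOR_BGR2HSV);m=cv2.inRange(h,np.array((0,0,215)),np.array((179,40,255)))
n=max(cv2.findContours(m,cv2.RETR_EXTERNAL,cv2.CHAIN_APPROX_NONE)[0],key=cv2.contourArea);e=cv2.fitEllipse(cv2.convexHull(n));print('crown ell',e[0][0]+x0,e[0][1]+y0,e[1],e[2])
c=onz(w,e[0][0]+x0,e[0][1]+y0,.095,True);print('crown centre',c)
s=np.array([onz(w,*p,.01,True) for p in((124,143),(176,139),(182,212))]);print('screws',s.round(4),np.degrees(np.arctan2(*(s[2]-s[1])[1::-1])))
go([pr[0],pr[1],.0855],111.5)
E
```

```text
(array([326.97614679, 156.29908257]), array([  9,   8,  27,  27, 545], dtype=int32))
probe [0.44844135 0.2646411  0.134     ] green dot [0.44829744 0.26462612 0.134     ]
holder [[0.4367 0.225  0.062 ]
 [0.4081 0.2776 0.062 ]
 [0.4588 0.3053 0.062 ]
 [0.4888 0.2527 0.062 ]] [0.4481064  0.26515452 0.062     ]
[118.36507937 197.44444444] [123.43333333 170.4       ]
red [0.57153379 0.07106169 0.09899196] [np.float64(0.0008), np.float64(0.0001), np.float64(0.0009)] TW [0.5714 0.0711 0.0995]
blue [0.54368504 0.06461436 0.0888271 ] [np.float64(0.0007), np.float64(0.0006), np.float64(0.0007)] TW [0.5433 0.065  0.0894]
crown ell 118.09720230102539 184.23630142211914 (44.825443267822266, 60.572147369384766) 11.112839698791504
crown centre [0.55815211 0.06466823 0.095     ]
screws [[0.5375 0.0064 0.01  ]
 [0.5064 0.0848 0.01  ]
 [0.597  0.1203 0.01  ]] 21.353591048464263
linear cm [ 3.89  0.82 13.38] roll -0.1 | yang now 111.43 t 7.9 tilt [-0.0035 -0.0015 -1.    ] j6 -1.64
```

```bash
python3 -m creep '{"linear":[[3.9,0.8,2],[3.9,0.8,6],[3.9,0.8,10],[3.9,0.8,13],[3.9,0.8,13.4]],"roll":[0,0,0,0,0]}';  python3 -m creep '{"linear":[[0,0,0],[0,0,0],[0,0,0],[0,0,0],[0,0,0]],"roll":[0,0,0,0,0]}' 1 20;  python3 -m creep '{"linear":[[0,0,0],[0,0,0],[0,0,0]],"roll":[0,0,0]}'; python3 go.py 0.4484 .2646 0.0855 111.5
```

```text
time_s: 8.52
ee_pos: [0.4483, 0.2639, 0.0849]
tcp_rot: [0.581, -3.082, 0.001]
contact_force: [-0.6, 0.1, 0.3]
grip_width: 0.0602
grip_force: 0.0
time_s: 9.15
ee_pos: [0.4504, 0.266, 0.087]
tcp_rot: [-0.585, 3.086, 0.0]
contact_force: [0.6, -0.1, 2.6]
grip_width: 0.0219
grip_force: 20.0
time_s: 9.52
ee_pos: [0.4504, 0.266, 0.0869]
tcp_rot: [-0.585, 3.086, 0.0]
contact_force: [-0.3, -0.2, 5.0]
grip_width: 0.0217
grip_force: 20.0
linear cm [ 0.23 -0.06  0.14] roll -0.0 | yang now 111.48 t 9.525 tilt [ 6.e-04  3.e-04 -1.e+00] j6 -1.63
```

```bash
python3 -m creep '{"linear":[[0,0,-1],[0,0,-2],[0,0,-3],[0,0,-3],[0,0,-3]],"roll":[0,0,0,0,0]}';  python3 -m creep '{"linear":[[0,0,0],[0,0,0]],"roll":[0,0]}' - 6;  python3 -m creep '{"linear":[[0.5,0,0],[1,0,0],[1.4,0,0]],"roll":[0,0,0]}'; python3 -c "
from h import *
c=snap('scene','s5')
a=cv2.resize(c['color'][190:290,350:450],None,fx=5,fy=5,interpolation=cv2.INTER_CUBIC);cv2.imwrite('pics/s5c.png',a)"
```

```text
time_s: 10.15
ee_pos: [0.45, 0.2658, 0.1166]
tcp_rot: [0.585, -3.086, 0.0]
contact_force: [-0.5, 0.3, -1.3]
grip_width: 0.0217
grip_force: 20.0
time_s: 10.4
ee_pos: [0.4499, 0.2658, 0.1162]
tcp_rot: [0.585, -3.086, 0.0]
contact_force: [-0.9, 0.3, -0.8]
grip_width: 0.0217
grip_force: 6.0
time_s: 10.78
ee_pos: [0.4374, 0.2607, 0.1167]
tcp_rot: [-0.585, 3.085, -0.0]
contact_force: [1.3, -0.0, -1.2]
grip_width: 0.0219
grip_force: 6.0
```

View pics/s5c.png

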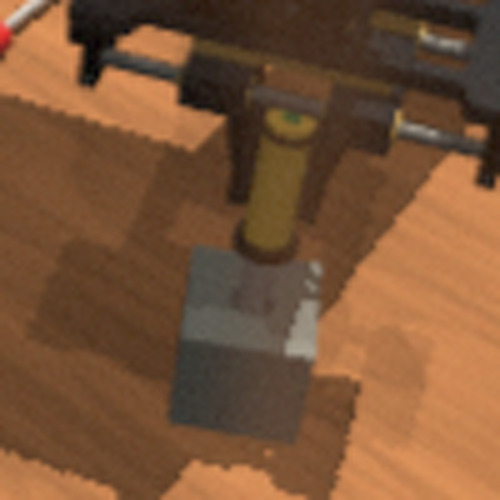

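```bash
python3 -m creep '{"linear":[[0.5,0,0],[1,0,0],[1.4,0,0],[1.6,0,0],[1.6,0,0]],"roll":[0,0,0,0,0]}'; python3 -m creep '{"linear":[[0,0,0],[0,0,0]],"roll":[0,0]}' - 25; python3 -m creep '{"linear":[[0,0,-1],[0,0,-2.5],[0,0,-5],[0,0,-9],[0,0,-12]],"roll":[0,0,0,0,0]}'; python3 go.py 0.55 0.25 .25 45
```

```text
time_s: 11.45
ee_pos: [0.4219, 0.2548, 0.1166]
tcp_rot: [0.585, -3.086, 0.0]
contact_force: [1.9, 0.7, -0.4]
grip_width: 0.0216
grip_force: 6.0
time_s: 11.7
ee_pos: [0.422, 0.2548, 0.1165]
tcp_rot: [0.585, -3.086, 0.0]
contact_force: [1.2, 0.4, -0.8]
grip_width: 0.0213
grip_force: 25.0
time_s: 12.32
ee_pos: [0.4217, 0.2547, 0.2383]
tcp_rot: [0.585, -3.086, 0.0]
contact_force: [0.7, -0.2, -2.8]
grip_width: 0.0216
grip_force: 25.0
linear cm [-11.77  -5.14  -1.17] roll 66.5 | yang now 111.48 t 12.325 tilt [-3.e-04 -1.e-04 -1.e+00] j6 -1.63
```

```bash
python3 -m creep '{"linear":[[-3,0,-2],[-6,0,-4],[-9,0,-6],[-9,0,-6],[-9,0,-6]],"roll":[7,14,21.5,21.5,21.5]}';  python3 -c "
from h import *
c=snap('scene','s6')
from go import go; go([.5,.28,.3],90)
from plant import telemetry;print(telemetry.read_state()['ee_pos'])
a=cv2.resize(c['color'][90:230,330:510],None,fx=4.2,fy=4.2,interpolation=cv2.INTER_CUBIC);cv2.imwrite('pics/s6c.png',a)"
```

```text
time_s: 12.95
ee_pos: [0.504, 0.2872, 0.2957]
tcp_rot: [0.001, -3.138, 0.002]
contact_force: [-0.3, 1.1, -1.6]
grip_width: 0.0217
grip_force: 25.0
linear cm [ 0.38 -0.71 -0.45] roll 0.0 | yang now 90.03 t 13.0 tilt [-0.0041 -0.0014 -1.    ] j6 -1.25
[0.50379848 0.28713452 0.29548335]
```

View pics/s6c.png

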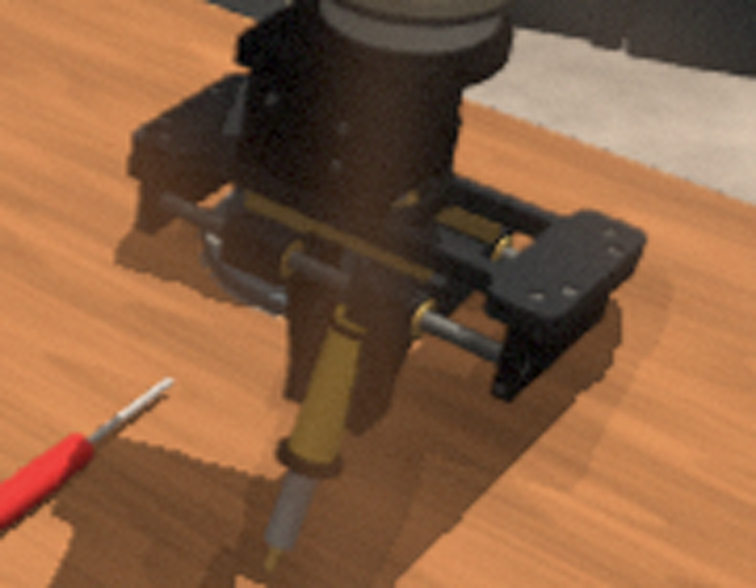

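```bash
python3 - <<'E'
from h import *
from scipy.spatial.transform import Rotation as Ro
c=dict(np.load('pics/s6.npz'));s=telemetry.read_state();R=Ro.from_rotvec(s['tcp_rot']).as_matrix();p0=s['ee_pos']
Q=[]
for u,v in((345,350),(318,440),(309,457),(290,511),(269,568)):
    o,d=ray(c,330+u/4.2-.4,90+v/4.2-.4);n=R[:,1];P=o+d*(n@(p0-o))/(n@d);q=R.T@(P-p0);Q.append(q);print(q.round(4),P.round(4))
Q=np.array(Q);k=np.polyfit(Q[:,2],Q[:,0],1);print('tilt deg',np.degrees(np.arctan(k[0])),'axis x at grasp',np.polyval(k,-.0187),'fit err',(Q[:,0]-np.polyval(k,Q[:,2])).round(4))
print('len collar-tip',np.linalg.norm(Q[4]-Q[2]),'grasp-tip',np.linalg.norm(Q[4]-[np.polyval(k,-.0187),0,-.0187]))
E
```

```text
[-0.0021 -0.     -0.0314] [0.506  0.2872 0.3269]
[-0.0116 -0.      0.0123] [0.5153 0.2871 0.2831]
[-0.0169 -0.      0.0187] [0.5207 0.2871 0.2767]
[-0.0256 -0.      0.0449] [0.5292 0.2871 0.2504]
[-0.036  -0.      0.0731] [0.5395 0.2871 0.2223]
tilt deg -18.251682573893945 axis x at grasp -0.004516475557216737 fit err [-0.0018  0.0032 -0.0001 -0.0001 -0.0012]
len collar-tip 0.05756640300023429 grasp-tip 0.09699883306165706
```

```bash
python3 -m creep '{"linear":[[0,0,0],[0,0,0],[0,0,0],[0,0,0],[0,0,0]],"roll":[10,20,30,40,50]}'; python3 -m creep '{"linear":[[0,0,0],[0,0,0],[0,0,0],[0,0,0],[0,0,0]],"roll":[10,20,30,40,40]}';  python3 -m creep '{"linear":[[0,0,0]],"roll":[0]}' >/dev/null; python3 -c "
from h import *
c=snap('scene','s7')
from plant import telemetry;s=telemetry.read_state();print(s['ee_pos'],s['tcp_rot'])
a=cv2.resize(c['color'][120:230,340:480],None,fx=5.4,fy=5.4,interpolation=cv2.INTER_CUBIC);cv2.imwrite('pics/s7c.png',cv2.convertScaleAbs(a,alpha=1.6))"
```

```text
time_s: 13.62
ee_pos: [0.504, 0.2872, 0.2956]
tcp_rot: [-1.334, -2.841, 0.004]
contact_force: [0.2, -0.1, -1.3]
grip_width: 0.0215
grip_force: 25.0
time_s: 14.25
ee_pos: [0.5044, 0.2873, 0.2958]
tcp_rot: [-2.218, -2.223, 0.004]
contact_force: [-1.2, 0.6, -0.9]
grip_width: 0.0211
grip_force: 25.0
[0.50534931 0.28761786 0.29625126] [-2.21918313e+00 -2.22303320e+00  1.54876065e-03]
```

View pics/s7c.png

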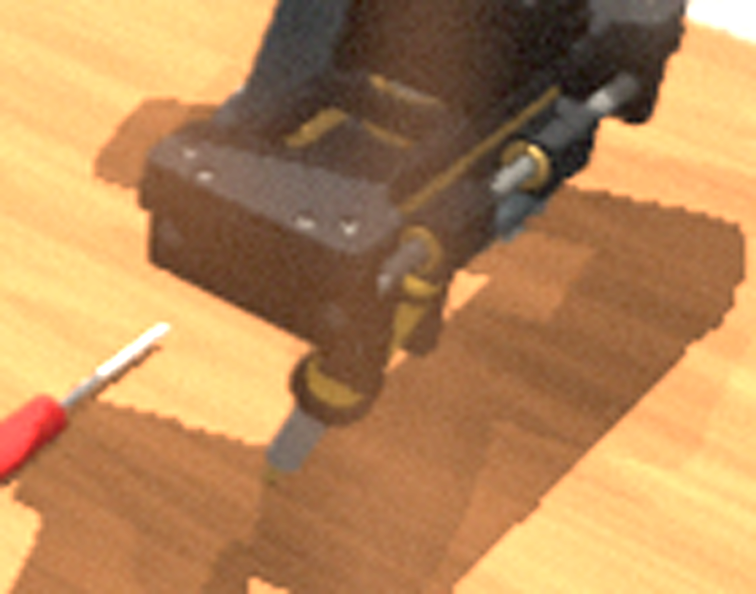

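```bash
python3 - <<'E'
from h import *
from scipy.spatial.transform import Rotation as Ro
c=dict(np.load('pics/s7.npz'));s=telemetry.read_state();R=Ro.from_rotvec(s['tcp_rot']).as_matrix();p0=s['ee_pos']
Q=[]
for u,v in((422,287),(335,388),(286,463),(270,482)):
    o,d=ray(c,340+u/5.4-.4,120+v/5.4-.4);n=R[:,1];P=o+d*(n@(p0-o))/(n@d);q=R.T@(P-p0);Q.append(q);print(q.round(4),P.round(4))
Q=np.array(Q);d=Q-Q[-1];print(np.degrees(np.arctan2(d[:3,0],-d[:3,2])),np.linalg.norm(d,axis=1))
E
```

```text
[ 0.0105 -0.     -0.0362] [0.5054 0.2981 0.3325]
[-0.0143 -0.      0.0201] [0.5054 0.2733 0.2761]
[-0.0288 -0.      0.0638] [0.5053 0.2588 0.2324]
[-0.0342 -0.      0.0765] [0.5053 0.2534 0.2198]
[21.60505673 19.43421474 23.02644436] [0.12127137 0.05978954 0.01378952 0.        ]
```

```bash
python3 -m creep '{"linear":[[-4,0.5,0],[-8,1,0],[-12,1.5,0],[-16,2,0],[-20,2.4,0]],"roll":[-10,-20,-30,-40,-50]}';  python3 -m creep '{"linear":[[0,0,0],[0,0,0],[0,0,0],[0,0,0],[0,0,0]],"roll":[-10,-20,-30,-40,-50]}'; python3 -m creep '{"linear":[[0,0,0],[0,0,0]],"roll":[-10,-11.4]}';python3 go.py .5325 .0557 .1935 111.4
```

```text
time_s: 15.05
ee_pos: [0.5298, 0.0865, 0.2966]
tcp_rot: [-1.064, -2.956, -0.0]
contact_force: [-0.1, -0.0, -2.2]
grip_width: 0.0217
grip_force: 25.0
time_s: 15.68
ee_pos: [0.5296, 0.0878, 0.2965]
tcp_rot: [0.285, -3.128, 0.0]
contact_force: [-0.6, -0.4, -2.5]
grip_width: 0.0213
grip_force: 25.0
time_s: 15.92
ee_pos: [0.5296, 0.0878, 0.2965]
tcp_rot: [0.583, -3.087, -0.0]
contact_force: [0.1, 0.2, -0.9]
grip_width: 0.0215
grip_force: 25.0
linear cm [ 0.9  -3.09 10.3 ] roll 0.0 | yang now 111.4 t 15.925 tilt [-4.e-04 -0.e+00 -1.e+00] j6 -1.99
```

```bash
python3 -m creep '{"linear":[[0.9,-3.1,2],[0.9,-3.1,5],[0.9,-3.1,8],[0.9,-3.1,10],[0.9,-3.1,10.3]],"roll":[0,0,0,0,0]}'; python3 -m creep '{"linear":[[0,0,0],[0,0,0]],"roll":[0,0]}';python3 go.py .5325 .0557 .1935 111.4; python3 -c "
from h import *
c=snap('scene','s8');w=snap('wrist','w8')
W=np.zeros((600,800,3),np.uint8)
a=cv2.resize(c['color'][180:280,260:360],(600,600),interpolation=cv2.INTER_CUBIC);W[:,:600]=a
b=cv2.resize(w['color'],(200,125));W[:125,600:]=b
cv2.imwrite('pics/s8c.png',cv2.convertScaleAbs(W,alpha=1.4))"
```

```text
time_s: 16.55
ee_pos: [0.5317, 0.0557, 0.1922]
tcp_rot: [0.58, -3.084, -0.002]
contact_force: [0.1, 0.2, -0.8]
grip_width: 0.0212
grip_force: 25.0
time_s: 16.8
ee_pos: [0.5336, 0.0556, 0.1946]
tcp_rot: [-0.582, 3.085, -0.001]
contact_force: [-1.1, -0.4, -0.9]
grip_width: 0.0216
grip_force: 25.0
linear cm [0.1  0.05 0.11] roll -0.0 | yang now 111.36 t 16.8 tilt [ 2.3e-03 -3.0e-04 -1.0e+00] j6 -2.05
```

View pics/s8c.png

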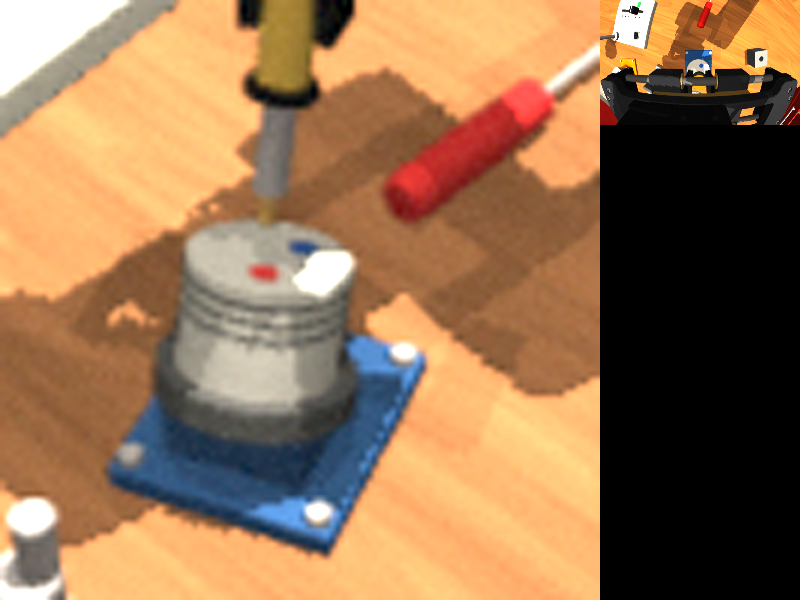

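```bash
python3 - <<'E'
from h import *
c=dict(np.load('pics/s8.npz'));M=np.linalg.inv(c['world_from_camera'])
def pj(P):
    p=M[:3,:3]@P+M[:3,3];return c['mtx'][0,0]*p[0]/-p[2]+c['mtx'][0,2], c['mtx'][1,1]*p[1]/p[2]*1+c['mtx'][1,2]
tip=np.array([.5662,.0684,.1196]);S=np.array([.5715,.071,.0997])
print(pj(tip),pj(S))
t=telemetry.read_state();print(t['ee_pos'],t['contact_force'])
# tip from image: ray vs tilt plane
n=np.array([-.318,-.125,.94]);y=np.array([-.365,.931,0])
o,d=ray(c,303.9,217.3);tp=np.array(t['ee_pos']);P=o+d*(y@(tp-o))/(y@d);print('tip',P,'rel spot: n',n@(P-S),'lat y',y@(P-S),'lat x',np.dot(np.cross(y,n),P-S))
m=cv2.inRange(cv2.cvtColor(c['color'][218:232,294:314],cv2.COLOR_BGR2HSV),np.array((0,110,80)),np.array((8,255,255)));mm=cv2.moments(m);print('red',294+mm['m10']/mm['m00'],218+mm['m01']/mm['m00'])
E
```

```text
(np.float64(304.30549094622376), np.float64(217.2258706057545)) (np.float64(303.78479158306794), np.float64(225.01127783230544))
[0.53343112 0.05564318 0.19451534] [ 0.13870502  0.10787018 -1.8877693 ]
tip [0.56838323 0.06934621 0.12148997] rel spot: n 0.02168043106187607 lat y -0.00040205722089763497 lat x 0.004150234687110389
red 303.6363636363636 224.9090909090909
```

```bash
python3 -m creep '{"linear":[[-0.1,0,0.5],[-0.2,0,1],[-0.3,0,1.4],[-0.4,0,1.6],[-0.4,0,1.6]],"roll":[0,0,0,0,0]}'; python3 -m creep '{"linear":[[0,0,0],[0,0,0]],"roll":[0,0]}'; python3 -c "
from h import *
c=snap('scene','s9');print(telemetry.read_state()['ee_pos'])
a=cv2.resize(c['color'][200:245,280:340],(800,600),interpolation=cv2.INTER_CUBIC)
cv2.imwrite('pics/s9c.png',cv2.convertScaleAbs(a,alpha=1.4))"
```

```text
time_s: 17.52
ee_pos: [0.5365, 0.0571, 0.1773]
tcp_rot: [0.582, -3.087, -0.0]
contact_force: [1.3, 0.3, -1.2]
grip_width: 0.0215
grip_force: 25.0
time_s: 17.77
ee_pos: [0.5366, 0.0571, 0.1777]
tcp_rot: [-0.582, 3.087, -0.0]
contact_force: [0.0, -0.9, -1.3]
grip_width: 0.0216
grip_force: 25.0
[0.53659566 0.05708331 0.17769749]
```

View pics/s9c.png

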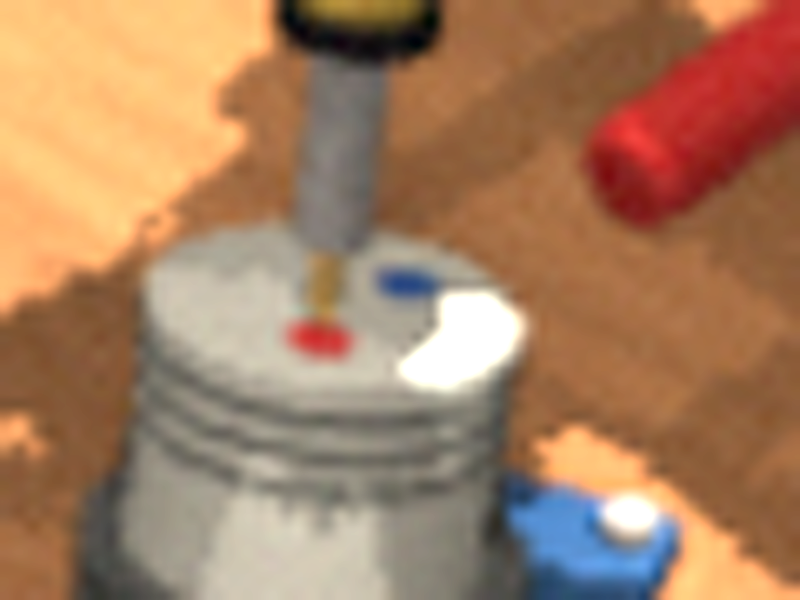

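```bash
python3 -m creep '{"linear":[[-0.03,0,0.1],[-0.07,0,0.2],[-0.1,0,0.3],[-0.14,0,0.4],[-0.14,0,0.4]],"roll":[0,0,0,0,0]}'; cat > f.py <<'E'
from h import *
n=np.array([-.318,-.125,.94]);y=np.array([-.365,.931,0]);F=[]
s=telemetry.read_state();f=s['contact_force'];print('F.n',n@f,'Fy',y@f,'Fx',np.cross(y,n)@f,'adv n mm',1000*n@(np.array([.5366,.0571,.1777])-s['ee_pos']),'tau',s['wrist_torque'].round(3))
E
for i in 1 2 3; do python3 -m creep '{"linear":[[0,0,0]],"roll":[0]}' >/dev/null; python3 f.py; done
```

```text
time_s: 18.45
ee_pos: [0.5378, 0.0576, 0.1736]
tcp_rot: [0.583, -3.087, 0.0]
contact_force: [-0.2, -0.9, -0.5]
grip_width: 0.0219
grip_force: 25.0
F.n 0.14601714150945638 Fy 0.5112311204110089 Fx -1.4673239808092244 adv n mm 4.273658146374993 tau [0.052 0.158 0.005]
F.n 0.6230469800618784 Fy -0.2742216266532351 Fx -0.10482430925170194 adv n mm 4.309131660911472 tau [0.057 0.066 0.003]
F.n 0.22446582459440365 Fy -0.48192234468354656 Fx -0.7044947726682331 adv n mm 4.300501653752694 tau [ 0.011  0.12  -0.014]
```

```bash
python3 -m creep '{"linear":[[-0.03,0,0.1],[-0.07,0,0.2],[-0.1,0,0.3]],"roll":[0,0,0]}';for i in 1 2 3 4; do python3 -m creep '{"linear":[[0,0,0]],"roll":[0]}' >/dev/null; python3 f.py; done;  python3 -m creep '{"linear":[[-0.03,0,0.1],[-0.07,0,0.2]],"roll":[0,0]}';for i in 1 2 3 4; do python3 -m creep '{"linear":[[0,0,0]],"roll":[0]}' >/dev/null; python3 f.py; done;python3 -c "
from h import *
c=snap('scene','s10');print(telemetry.read_state()['ee_pos'])
a=cv2.resize(c['color'][200:245,280:340],(800,600),interpolation=cv2.INTER_CUBIC)
cv2.imwrite('pics/s10c.png',cv2.convertScaleAbs(a,alpha=1.4))"
```

```text
time_s: 19.2
ee_pos: [0.5388, 0.058, 0.1705]
tcp_rot: [-0.583, 3.087, -0.0]
contact_force: [-1.3, -0.1, 0.8]
grip_width: 0.0211
grip_force: 25.0
F.n 1.0995805894151005 Fy 0.33423386217127454 Fx -0.35031205042042873 adv n mm 7.5438280384508465 tau [ 0.003  0.144 -0.036]
F.n 1.8015107104255839 Fy 0.9586650300686461 Fx -1.0164254634694831 adv n mm 7.480910624407254 tau [ 0.006  0.132 -0.015]
F.n 1.2189775407743533 Fy 0.47156690389362194 Fx -0.8990700174323509 adv n mm 7.465050822434428 tau [0.034 0.154 0.038]
F.n 1.4223091258030993 Fy 0.028660962704145865 Fx -0.20954102071176467 adv n mm 7.4877304237358615 tau [0.012 0.145 0.019]
time_s: 19.95
ee_pos: [0.5395, 0.0582, 0.1686]
tcp_rot: [-0.583, 3.087, -0.0]
contact_force: [-1.0, 0.2, 3.4]
grip_width: 0.0215
grip_force: 25.0
F.n 1.9104484699598538 Fy -0.11098763050657312 Fx -0.36848725461898524 adv n mm 9.680914855650892 tau [-0.     0.145  0.001]
F.n 2.1657418543194544 Fy -0.5592959661002939 Fx -0.6733667385457336 adv n mm 9.617052081096746 tau [ 0.046  0.235 -0.008]
F.n 1.465238780162342 Fy -0.10438427677113793 Fx -0.1747828344552051 adv n mm 9.605356021904342 tau [0.051 0.126 0.032]
F.n 2.573904029959642 Fy 0.453426195463478 Fx -0.418515402097545 adv n mm 9.61403308157907 tau [0.008 0.136 0.007]
[0.53944403 0.05822672 0.16858819]
```

View pics/s10c.png

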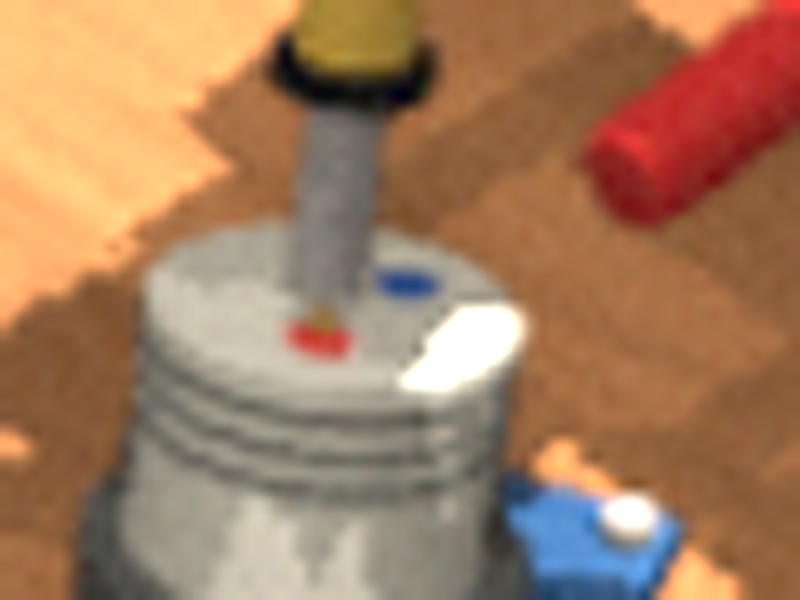

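```bash
python3 -m creep '{"linear":[[0.02,0,-0.05],[0.02,0,-0.05],[0.02,0,-0.05],[0.02,0,-0.05],[0.02,0,-0.05]],"roll":[0,0,0,0,0]}'; for i in 1 2 3 4 5; do python3 -m creep '{"linear":[[0,0,0]],"roll":[0]}' >/dev/null; python3 f.py; done
python3 - <<'E'
from h import *
w=snap('top','t11');T=dict(np.load('pics/top0.npz'))
h=cv2.cvtColor(w['color'][200:222,385:436],cv2.COLOR_BGR2GRAY);m=(h<60).astype(np.uint8);n,l,s,c=cv2.connectedComponentsWithStats(m);i=1+np.argmax(s[1:,4])
col=(l==i).sum(0);print('dark cols',list(zip(range(385,436),col)))
E
```

```text
time_s: 21.12
ee_pos: [0.5393, 0.0582, 0.1691]
tcp_rot: [-0.583, 3.087, -0.0]
contact_force: [-1.0, 0.2, 1.6]
grip_width: 0.0213
grip_force: 25.0
F.n 2.6957550888985917 Fy 0.2261418092897542 Fx -0.7068609981039173 adv n mm 9.100137778868191 tau [0.003 0.139 0.021]
F.n 2.132410644090391 Fy 0.15296453947847613 Fx 0.20313862215504208 adv n mm 9.096045415908868 tau [-0.006  0.124  0.01 ]
F.n 1.333413916615032 Fy 0.2185980758291089 Fx -0.16416730715542105 adv n mm 9.09013530870388 tau [0.059 0.118 0.034]
F.n 1.7728612483291029 Fy -0.035570360196254786 Fx 0.12168808249218233 adv n mm 9.09484617961386 tau [ 0.001  0.135 -0.026]
F.n 1.4129487989272265 Fy 0.17511186705440304 Fx -0.37887329269530406 adv n mm 9.094521811377708 tau [-0.     0.125 -0.004]
dark cols [(385, np.int64(0)), (386, np.int64(0)), (387, np.int64(0)), (388, np.int64(0)), (389, np.int64(0)), (390, np.int64(0)), (391, np.int64(1)), (392, np.int64(2)), (393, np.int64(2)), (394, np.int64(1)), (395, np.int64(1)), (396, np.int64(1)), (397, np.int64(1)), (398, np.int64(3)), (399, np.int64(7)), (400, np.int64(8)), (401, np.int64(9)), (402, np.int64(2)), (403, np.int64(0)), (404, np.int64(0)), (405, np.int64(0)), (406, np.int64(0)), (407, np.int64(0)), (408, np.int64(0)), (409, np.int64(0)), (410, np.int64(0)), (411, np.int64(0)), (412, np.int64(0)), (413, np.int64(0)), (414, np.int64(0)), (415, np.int64(0)), (416, np.int64(0)), (417, np.int64(0)), (418, np.int64(0)), (419, np.int64(0)), (420, np.int64(0)), (421, np.int64(0)), (422, np.int64(0)), (423, np.int64(0)), (424, np.int64(0)), (425, np.int64(0)), (426, np.int64(0)), (427, np.int64(0)), (428, np.int64(0)), (429, np.int64(0)), (430, np.int64(0)), (431, np.int64(0)), (432, np.int64(0)), (433, np.int64(0)), (434, np.int64(0)), (435, np.int64(0))]
```

```bash
python3 -c "
from plant import close_job;print(close_job())"
```

```text
the job is handed in; nothing more can be done
None
```

I handed the job in at about 22 s with the dimmer at its green mark and the probe held steady on the red dot, but I viewed 13 pictures against the limit of 10. From force readings the tip is pushed in about 6 mm at about 3 N, and from images the probe's tilt is about 20° (±2°) and the tip within about 2 mm of the dot's centre; the judge's verdict wasn't shown.

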